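# Clamp the plating rack and start the cycle

### The job

A loaded black plating rack lies in its cradle on the racking bench. Nothing needs gripping: push the blue-capped clamp fully down first, then push the yellow-capped clamp fully down, and only then press the green button on the control box all the way in and let it come back out. Do not press the red button, do not lift or shift the rack, and leave the jar, cup, parts tray and screwdriver where they are.

Things in the scene. Friction and masses are not known exactly. Their poses are not given: they have to be found in the camera images.
- blue_clamp_top (a point): centre of the flat upper face of the blue clamp's round blue cap (38 mm across). The cap sits on an aluminium crosshead (28 x 68 mm, long side across the rack's side bar) that slides straight down on two posts, 26 mm either side of the cap's centre; their tops stay 6 mm below the cap's face even when down. Moves with the clamp: 84 mm above the table at joint 0, 68 mm when fully down.
- yellow_clamp_top (a point): the same point of the yellow clamp, which is identical but for its yellow cap. The two clamps straddle the two side bars of the rack, 240 mm apart; either colour may be on either side.
- blue_clamp (a joint): how far the blue clamp has been pushed down, in m: 0 = raised, 0.016 = fully down on a hard stop. It resists with about 4 N of friction all the way (so stopping at the first 4 to 5 N is too early; about 12 N at the stop shows that it is home), has no spring and stays where it is left. It starts between 0 and 0.004.
- yellow_clamp (a joint): the same for the yellow clamp
- start_top (a point): centre of the upper face of the green round push button (32 mm across, flat), 58 mm above the table when out. It stands in a black round collar (48 mm across, its rim 52 mm above the table) on the grey control box; green and red are 90 mm apart and may be either way round.
- start (a joint): how far the green button is pressed, in m: 0 = out, 0.006 = fully in. A spring (about 1.5 N at first, 5 N fully in) returns it when let go.
- stop_top (a point): the same point of the red push button, the same in shape; not to be pressed
- stop (a joint): how far the red button is pressed, in m, as for the green one
- rack: the plating rack: a loose flat black frame, 182 x 252 x 12 mm (x, y, z) with four rows of brass-coloured clips and two hooks that reach to 142 mm on its +x side; 0.8 kg or so. Origin at the centre of its underside, 12 mm above the table; its side bars lie at y = +120 and -120 mm in its frame, a clamp over the middle of each.
- cradle: the grey plastic slab under the rack and clamps, 230 x 330 mm (x, y), 12 mm thick, fixed to the bench. Origin at the centre of its underside.
- console: the grey control box, 120 x 180 mm (x, y), 40 mm high, fixed to the bench. Origin at the centre of its underside; the buttons stand at y = +45 and -45 mm.
- jar: white-capped jar, 56 mm across, 80 mm high, loose bystander; origin at the centre of its underside
- cup: clear cup, 72 mm across the rim, 80 mm high, loose bystander; origin at the centre of its underside
- parts_tray: black open tray of small brass-coloured parts, 120 x 90 x 30 mm, loose bystander; origin at the centre of its underside
- screwdriver: screwdriver with an orange handle, lying on the bench beyond the rack, loose bystander

How it is judged:
On the way, in this order (a step that is already met when the one before it is completed fails the run):
1. the blue clamp is pushed fully down while the yellow one is still up (value of joint blue_clamp above 0.013 m and value of joint yellow_clamp below 0.008 m), for 0.1 s.
2. the yellow clamp is pushed fully down, the blue one staying down (value of joint each of yellow_clamp, blue_clamp above 0.013 m), for 0.1 s.
3. the green button is pressed in (all of step 2 and value of joint start above 0.0045 m), for 0.05 s.
At the end, for the whole second after the job is handed in: Both clamps are at least 13 of their 16 mm down, both buttons are out again (within 1.5 mm), the rack lies still within 10 mm of its start, and the jar, cup, tray and screwdriver are within 20 mm of theirs (all of step 2 and value of joint each of start, stop below 0.0015 m and distance of rack from where it was at the start of the episode below 0.01 m and linear speed of rack below 0.01 m/s and distance of each of jar, cup, parts_tray, screwdriver from where it was at the start of the episode below 0.02 m); the robot touches nothing.
It fails at once if the yellow clamp is pushed down (past 8 mm) before the blue one is fully down (value of joint yellow_clamp above 0.008 m and value of joint blue_clamp below 0.0125 m).
It fails at once if the green button is pressed (past 3 mm) before both clamps are fully down (value of joint start above 0.003 m and value of joint any of blue_clamp, yellow_clamp below 0.0125 m).
It fails at once if the red button is pressed (past 2 mm) (value of joint stop above 0.002 m).
It fails at once if the rack is lifted or shifted by more than 15 mm (distance of rack from where it was at the start of the episode above 0.015 m).
It fails at once if the jar, cup, parts tray or screwdriver is lifted or shifted by more than 25 mm (distance of any of jar, cup, parts_tray, screwdriver from where it was at the start of the episode above 0.025 m).
It also fails if it takes over 43 s, if anything falls off the work surface, if the arm or the gripper's body presses on something with over 40 N, if the wrist force passes 120 N, or if a joint passes its speed limit or range.

### The arm

A 6-joint arm with a two-finger parallel gripper is mounted at the origin on the work surface. World frame = base frame: x ahead of the robot, y to its left, z up, the work surface at z = 0. Lengths are in m, angles in rad, forces in N, time in s.
With the tool pointing down it reaches from about 0.375 to 0.9 m from the base axis. Payload 3.1 kg.
Tool frame: the origin (TCP) lies at the very end of the fingers, on their centre line; the grasp point (between the pads) lies manip.grip_point_offset behind it (manip.grip_point_offset is the distance from the TCP to the grasp point, in m); z points along the fingers, y is the line along which they close (so a half turn about z gives the same grasp; the last joint's range is limited). The gripper opens to 87 mm and grips with 3 to 60 N. Pads are 19 mm wide; open, the fingers measure 117 mm over their backs; the gripper's body (75 mm by 190 mm) begins 51 mm behind the grasp point.
Start: joints at [-1.359, 0.527, 1.433, -0, 1.181, -0.178], TCP at [0.238, -0.578, 0.223] pointing down, gripper open.
Joint ranges: [-3.08, 3.08], [-0.75, 2.2], [0.22, 2.44], [-1.43, 4.57], [0, 2.65], [-2.85, 2.85]. Speed limits (rad/s): [2.79, 2.79, 3.14, 3.14, 3.14, 3.14].

### API

Orientations are given as [roll, pitch, yaw] about the fixed x, y, z axes, in that order (R = Rz(yaw) Ry(pitch) Rx(roll)).
In Python, from workcell import sensors, snapshot, workorder, manip gives the robot as it stands.
- The arm moves only by the shell command python3 -m creep 'ROWS' [FORCE]. ROWS is text: rows parted by semicolons, each of 5 numbers parted by spaces: the shift along the tool's x, y, z as a fraction of full scale, then the turn about the tool's z as a fraction of full scale, then the closure, from 0 (fully open) to 1 (shut). A call has 1 to 5 rows; each row is the pose to reach, as a shift and turn from the pose commanded when the call began, along the tool's axes at that moment, turning the shorter way round; what a row does not reach only later rows make up. Full scale, the value 1, is 0.5 m for a shift and pi rad for a turn. A row lasts 1/10 s, in which the tool goes at most 50 mm and 8.59 degrees, less where a joint would pass 70% of its speed; a pose out of reach is approached as far as the arm can. A call with a number of a shift or a turn outside -1 to 1 is refused whole. A call with a gripper value outside its range is refused whole. The fingers move at their own pace and stop on an object; FORCE is the grip in N (left out, the last holds). Time passes only in rows, so rows that repeat a pose let the fingers close. It gives the time, the measured TCP pose, the force, the opening and the grip force at its end, in the units of the state.
- sensors.sense(): the state, without advancing time (a new reading comes with each control period).
- snapshot(name): name is "scene" or "top"; returns a dict with "image" (384x512x3 uint8, red, green, blue), "camera_matrix" (3x3 intrinsics, pixels), "D" ([k1, k2, p1, p2, k3] as OpenCV has them; the pictures are not rectified), "R" (3x3) and "t" (3): a world point X has camera coordinates R X + t. Camera axes: x right, y down, z forward; pixel columns grow to the right and rows downward; lengths in m; the calibration is good to about 2 mm. A picture is of the moment at which its call begins. There is no depth.
- workorder.job_done(): hands the job in; it is judged then, once.
The state is a dict: "clock": time; "joints": joint angles; "qvel": joint speeds; "joint_efforts": joint torques, N m; "tcp_pos": TCP position; "tcp_rot": TCP orientation; "wrist_force": force on the tool from outside, world axes, zero at the start; "torque": the same for the moment, N m; "grip_width": finger opening in m; "grip_force": force on a finger pad.
Only numpy, scipy, OpenCV 4.12 (cv2) and the standard library are available. Lean on these libraries where they do the work, as an engineer would, in place of code of your own. Each camera call takes 0.05 s, during which the arm holds its last target. There are 200 camera calls.

## Working session

There is one attempt and no reset: what is moved stays moved. The work goes in short steps, Python scripts to look and compute and a shell command to move; the robot and the scene stay as the last step left them, time stands still between calls to the robot, and variables do not carry over. Pictures are saved under pics/ and viewed, at most 10 in all, crops included, and the job is handed in when it is done.

```bash
mkdir -p pics; python3 - <<'E'
from workcell import sensors, snapshot, manip
import cv2,pickle
s=sensors.sense();print(s['clock'],s['tcp_pos'],s['tcp_rot'],s['wrist_force'],s['grip_width'],manip.grip_point_offset)
d={n:snapshot(n) for n in('scene','top')}
pickle.dump(d,open('snap.pkl','wb'))
for n in d:
    print(n,d[n]['D'],d[n]['camera_matrix'],d[n]['R'],d[n]['t'])
    cv2.imwrite(f'pics/{n}0.png',cv2.resize(d[n]['image'][:,:,::-1],(800,600),interpolation=cv2.INTER_CUBIC))
E
```

```text
0.0 [ 0.2373638  -0.57737161  0.22154422] [-3.13941798e+00 -3.80955475e-04  3.89820126e-01] [-0.66792667 -0.0509775  -0.61539235] 0.08741510504019999 0.0187
scene [-0.01074402  0.          0.          0.          0.        ] [[462.62761038   0.         260.5302843 ]
 [  0.         462.62761038 197.21829323]
 [  0.           0.           1.        ]] [[-0.4632759   0.88602042  0.01852718]
 [ 0.66323533  0.36050213 -0.65586364]
 [-0.58778766 -0.29155794 -0.75465199]] [ 0.24957631 -0.36522718  1.7812911 ]
top [0.01922041 0.         0.         0.         0.        ] [[391.5647395    0.         253.61845685]
 [  0.         391.5647395  192.76707543]
 [  0.           0.           1.        ]] [[ 0.02110437 -0.99965071  0.01590812]
 [-0.99783892 -0.02205113 -0.06189699]
 [ 0.06222617 -0.01456744 -0.99795576]] [-0.00291442  0.59681996  1.2674458 ]
```

View pics/scene0.png

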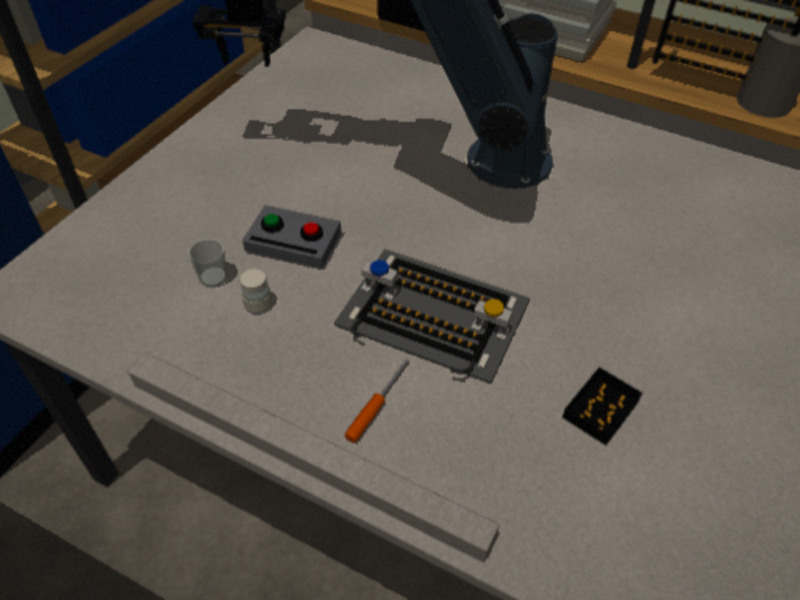

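View pics/top0.png

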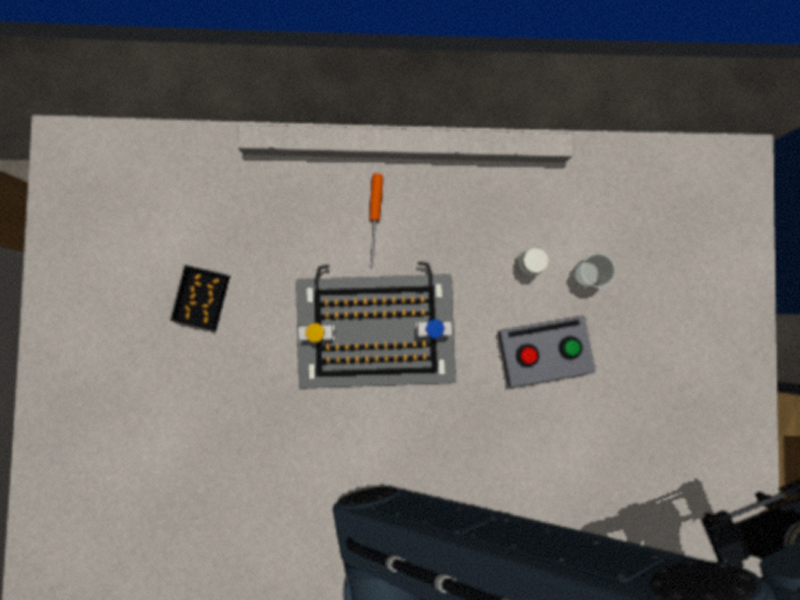

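The scene picture (800x600) shows blue at (380,268), yellow (494,308), green (271,221) and red (311,230). In the top picture they are at blue (434,328), yellow (315,332), green (571,348) and red (528,355). The jar and cup stand beyond the console. I'll triangulate from the colour centroids near these pixels.

```bash
cat > m.py <<'E'
import cv2,pickle,numpy as np
def ray(c,p):
    u=cv2.undistortPoints(np.array([[p]],float),c['camera_matrix'],c['D'])[0,0]
    R=np.array(c['R']);return -R.T@c['t'],R.T@np.r_[u,1]
def P(c): return np.c_[c['R'],c['t']]
def blob(c,seed,hue):
    h=cv2.cvtColor(c['image'],cv2.COLOR_RGB2HSV).astype(int)
    d=abs(h[...,0]-hue);d=np.minimum(d,180-d)
    m=((d<12)&(h[...,1]>130)&(h[...,2]>50))
    yy,xx=np.mgrid[:384,:512];m&=np.hypot(xx-seed[0],yy-seed[1])<11
    return np.array([xx[m].mean(),yy[m].mean()]),m.sum(),np.ptp(xx[m])+1,np.ptp(yy[m])+1
S={'blue':((380,268),(434,328),112,.082),'yellow':((494,308),(315,332),21,.082),'green':((271,221),(571,348),70,.058),'red':((311,230),(528,355),0,.058)}
def measure(d):
    out={}
    for n,(a,b,hue,z) in S.items():
        A=blob(d['scene'],np.array(a)*.64,hue);B=blob(d['top'],np.array(b)*.64,hue)
        us=[cv2.undistortPoints(q[0].reshape(1,1,2),c['camera_matrix'],c['D']).reshape(2,1) for q,c in((A,d['scene']),(B,d['top']))]
        X=cv2.triangulatePoints(P(d['scene']),P(d['top']),*us);X=(X[:3]/X[3]).ravel()
        o,r=ray(d['top'],B[0]);pt=o+r*(z-o[2])/r[2]
        o,r=ray(d['scene'],A[0]);ps=o+r*(z-o[2])/r[2]
        print(n,'tri',X.round(4),'top@z',pt[:2].round(4),'scene@z',ps[:2].round(4),A[1:],B[1:]);out[n]=X
    return out
if __name__=='__main__':
    o=measure(pickle.load(open('snap.pkl','rb')))
    print(np.linalg.norm((o['blue']-o['yellow'])[:2]),np.linalg.norm((o['green']-o['red'])[:2]))
    c=pickle.load(open('snap.pkl','rb'))['top']
    for n,p,z in (('jar',(536,260),.08),('cup',(600,270),.08),('cup_base',(586,275),.0)):
        a,r=ray(c,np.array(p)*.64);print(n,(a+r*(z-a[2])/r[2]).round(3))
E
python3 m.py
```

```text
blue tri [ 0.5405 -0.0655  0.0776] top@z [ 0.5409 -0.0661] scene@z [ 0.5438 -0.0623] (np.int64(90), np.int64(12), np.int64(11)) (np.int64(111), np.int64(11), np.int64(13))
yellow tri [0.5267 0.1737 0.0759] top@z [0.527  0.1722] scene@z [0.5316 0.1759] (np.int64(128), np.int64(15), np.int64(13)) (np.int64(125), np.int64(14), np.int64(16))
green tri [ 0.5086 -0.3468  0.0591] top@z [ 0.5092 -0.3483] scene@z [ 0.5073 -0.3462] (np.int64(46), np.int64(9), np.int64(6)) (np.int64(92), np.int64(11), np.int64(11))
red tri [ 0.4905 -0.2589  0.0565] top@z [ 0.4912 -0.2598] scene@z [ 0.4914 -0.2565] (np.int64(67), np.int64(10), np.int64(9)) (np.int64(106), np.int64(11), np.int64(12))
0.2395357227170107 0.0897238642549812
jar [ 0.682 -0.269  0.08 ]
cup [ 0.665 -0.398  0.08 ]
cup_base [ 0.663 -0.396  0.   ]
```

Triangulated spacings are 239.5 mm (240 expected) and 89.7 mm (90 expected). The heights also match the text, and everything is within reach. I'll close the fingers and move over the blue clamp.

```bash
cat > rem.py <<'E'
import sys,numpy as np
from workcell import sensors
from scipy.spatial.transform import Rotation as Ro
s=sensors.sense();g=np.array([float(a) for a in sys.argv[1:4]])
d=Ro.from_euler('xyz',s['tcp_rot']).as_matrix().T@(g-s['tcp_pos'])/.5
print('t',s['clock'],'tcp',np.round(s['tcp_pos'],4),'rpy',np.round(s['tcp_rot'],3),'F',np.round(s['wrist_force'],1),'w',round(s['grip_width'],4),'rows to go',d.round(4))
E
python3 -m creep '0.95 -0.717 0 0 1;0.95 -0.717 0 0 1;0.95 -0.717 0 0 1;0.95 -0.717 0 0 1;0.95 -0.717 0 0 1' 20; python3 rem.py .5405 -.0655 .12
```

```text
clock: 0.6
tcp_pos: [0.3653, -0.361, 0.2222]
tcp_rot: [-3.141, -0.0, 0.389]
wrist_force: [0.6, -0.6, 0.4]
grip_width: 0.055
grip_force: 0.0
t 0.6 tcp [ 0.3653 -0.361   0.2222] rpy [-3.141 -0.     0.389] F [ 0.6 -0.6  0.4] w 0.055 rows to go [ 0.5483 -0.4137  0.2048]
```

```bash
python3 -m creep '0.548 -0.414 0 0 1;0.548 -0.414 0 0 1;0.548 -0.414 0 0 1;0.548 -0.414 0 0 1;0.548 -0.414 0 0 1'>/dev/null; python3 rem.py .5405 -.0655 .12
```

```text
t 1.1 tcp [ 0.4926 -0.1457  0.2224] rpy [-3.141  0.     0.39 ] F [ 0.4 -0.8 -0. ] w 0.0148 rows to go [ 0.1496 -0.112   0.2047]
```

```bash
python3 -m creep '0.149 -0.112 0 0 1;0.149 -0.112 0 0 1;0.149 -0.112 0.1 0 1;0.149 -0.112 0.19 0 1;0.149 -0.112 0.19 0 1'>/dev/null; python3 rem.py .5405 -.0655 .09
python3 - <<'E'
from workcell import snapshot
import cv2,numpy as np
a=snapshot('top')['image'][170:250,190:350];b=snapshot('scene')['image'][120:220,210:350]
cv2.imwrite('pics/blue.png',np.hstack([cv2.resize(q[:,:,::-1],(400,400*q.shape[0]//q.shape[1]+(0)),interpolation=3)[:200] for q in(a,b)]))
E
```

```text
t 1.6 tcp [ 0.5348 -0.0654  0.1219] rpy [-3.132  0.011  0.391] F [-0.5 -0.3  0.1] w 0.0006 rows to go [0.0112 0.0051 0.0636]
```

View pics/blue.png

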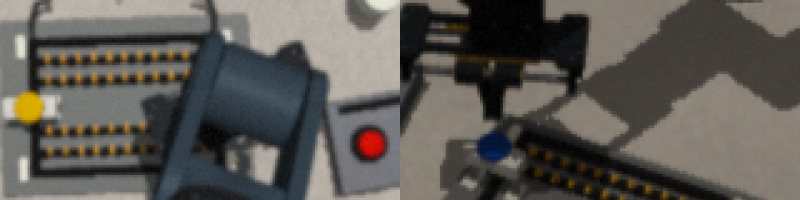

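The scene crop (right half) shows the closed fingertips at about (493,115), straight above the blue cap at (493,147). I'll settle there, then press.

```bash
python3 -m creep '0 0 0.02 0 1;0 0 0.04 0 1;0 0 0.05 0 1;0 0 0.05 0 1;0 0 0.05 0 1'>/dev/null; python3 rem.py .5405 -.0655 .068
```

```text
t 2.2 tcp [ 0.5399 -0.0678  0.1029] rpy [ 3.141 -0.     0.39 ] F [-0.  -0.8 -0.2] w 0.0001 rows to go [ 0.0028 -0.0039  0.0698]
```

```bash
python3 -m creep '0.003 -0.004 0.015 0 1;0.003 -0.004 0.03 0 1;0.003 -0.004 0.04 0 1;0.003 -0.004 0.05 0 1;0.003 -0.004 0.058 0 1'>/dev/null; python3 rem.py .5405 -.0655 .068
python3 -m creep '0 0 0.004 0 1;0 0 0.008 0 1;0 0 0.01 0 1;0 0 0.01 0 1'>/dev/null; python3 rem.py .5405 -.0655 .068
```

```text
t 2.7 tcp [ 0.5401 -0.065   0.0732] rpy [-3.141e+00  1.000e-03  3.900e-01] F [-1.2  0.8  4. ] w 0.0005 rows to go [0.0003 0.0013 0.0104]
t 3.1 tcp [ 0.5404 -0.0653  0.0685] rpy [ 3.141 -0.     0.39 ] F [-0.6  0.7  1.7] w 0.0004 rows to go [0.     0.0005 0.0009]
```

```bash
python3 -m creep '0 0 0.002 0 1;0 0 0.004 0 1;0 0 0.004 0 1'>/dev/null; python3 rem.py .5405 -.0655 .068
```

```text
t 3.4 tcp [ 0.5405 -0.0653  0.0683] rpy [ 3.141e+00 -1.000e-03  3.900e-01] F [-3.   1.4 14.7] w 0.0003 rows to go [-0.0002  0.0003  0.0006]
```

The blue clamp is home: 14.7 N with the TCP at 68.3 mm. Next I'll lift and go to yellow.

```bash
python3 -m creep '0 0 -0.05 0 1;0 0 -0.1 0 1;0 0 -0.1 0 1;0 0 -0.1 0 1'>/dev/null; python3 rem.py .5267 .173 .105
```

```text
t 3.8 tcp [ 0.5408 -0.0655  0.1167] rpy [ 3.14e+00 -1.00e-03  3.90e-01] F [ 0.2 -0.5 -0.2] w 0.0008 rows to go [ 0.1552 -0.4519  0.0231]
```

```bash
python3 -m creep '0.155 -0.452 0 0 1;0.155 -0.452 0 0 1;0.155 -0.452 0 0 1;0.155 -0.452 0 0 1;0.155 -0.452 0 0 1'>/dev/null;python3 -m creep '0 0 0 0 1;0 0 0 0 1;0 0 0 0 1'>/dev/null; python3 rem.py .5267 .173 .068
python3 - <<'E'
from workcell import snapshot
import cv2,numpy as np
b=snapshot('scene')['image'][110:240,200:360]
cv2.imwrite('pics/yel.png',cv2.resize(b[:,:,::-1],(640,520),interpolation=3))
E
```

```text
t 4.6 tcp [0.5258 0.1723 0.1156] rpy [-3.142e+00  2.000e-03  3.890e-01] F [-1.   0.3 -0.6] w 0.0003 rows to go [ 0.0023 -0.0007  0.0953]
```

View pics/yel.png

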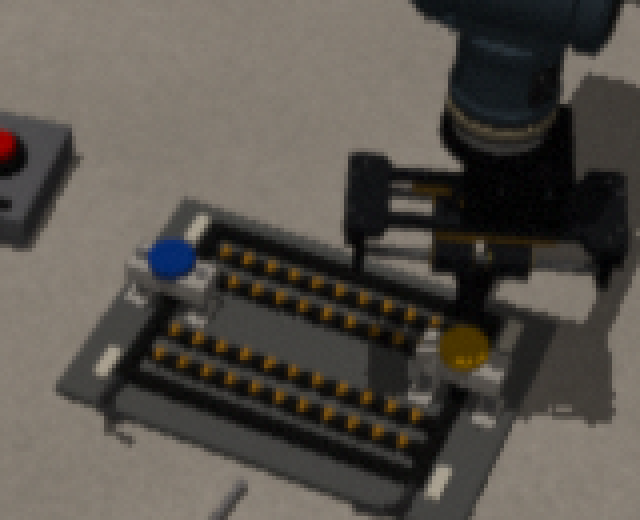

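The crop shows the blue cap down on its posts at (172,258), with the rack in place. The fingertips at about (472,310) are just above the yellow cap at (465,347). Pressing now.

```bash
python3 -m creep '0.002 0 0.03 0 1;0.002 0 0.05 0 1;0.002 0 0.06 0 1;0.002 0 0.07 0 1;0.002 0 0.08 0 1'>/dev/null; python3 rem.py .5267 .173 .068
python3 -m creep '0 0 0.006 0 1;0 0 0.01 0 1;0 0 0.012 0 1;0 0 0.012 0 1'>/dev/null; python3 rem.py .5267 .173 .068
```

```text
t 5.15 tcp [0.5271 0.1729 0.0765] rpy [3.141e+00 1.000e-03 3.900e-01] F [-1.4 -3.1  4. ] w 0.0003 rows to go [-0.0007 -0.0005  0.017 ]
t 5.55 tcp [0.5273 0.1738 0.0706] rpy [-3.142e+00 -1.000e-03  3.900e-01] F [-0.2 -0.4  2. ] w 0.0005 rows to go [-0.0018  0.0011  0.0052]
```

```bash
python3 -m creep '0 0 0.003 0 1;0 0 0.006 0 1;0 0 0.008 0 1;0 0 0.008 0 1'>/dev/null; python3 rem.py .5267 .173 .068
```

```text
t 5.95 tcp [0.5274 0.1738 0.0683] rpy [ 3.141e+00 -1.000e-03  3.900e-01] F [-3.  -1.3 14.5] w 0.0005 rows to go [-0.0019  0.001   0.0005]
```

Yellow is home too: 14.5 N at 68.3 mm. Next is green.

```bash
python3 -m creep '0 0 -0.06 0 1;0 0 -0.12 0 1;0 0 -0.12 0 1;0 0 -0.12 0 1'>/dev/null; python3 rem.py .509 -.3475 .09
```

```text
t 6.35 tcp [0.5273 0.174  0.1268] rpy [-3.142e+00 -1.000e-03  3.900e-01] F [ 0.1 -0.3  0.7] w 0.0003 rows to go [-0.4304  0.9509  0.0729]
```

```bash
python3 -m creep '-0.43 0.951 0 0 1;-0.43 0.951 0 0 1;-0.43 0.951 0 0 1;-0.43 0.951 0 0 1;-0.43 0.951 0 0 1'>/dev/null; python3 rem.py .509 -.3475 .09
```

```text
t 6.85 tcp [ 0.5171 -0.0775  0.1249] rpy [-3.139e+00  2.000e-03  3.900e-01] F [0.4 0.2 1. ] w 0.0001 rows to go [-0.2201  0.4935  0.0691]
```

```bash
python3 -m creep '-0.22 0.494 0 0 1;-0.22 0.494 0 0 1;-0.22 0.494 0 0 1;-0.22 0.494 0 0 1;-0.22 0.494 0 0 1'>/dev/null; python3 -m creep '0 0 0 0 1;0 0 0 0 1;0 0 0 0 1'>/dev/null; python3 rem.py .509 -.3475 .08
```

```text
t 7.65 tcp [ 0.5101 -0.3241  0.125 ] rpy [-3.137e+00  1.000e-03  3.900e-01] F [ 0.2 -0.1 -0.6] w 0.0003 rows to go [-0.0197  0.0429  0.0899]
```

```bash
python3 -m creep '-0.02 0.043 0 0 1;-0.02 0.043 0.04 0 1;-0.02 0.043 0.09 0 1;-0.02 0.043 0.09 0 1;-0.02 0.043 0.09 0 1'>/dev/null; python3 rem.py .509 -.3475 .052
python3 - <<'E'
from workcell import snapshot
import cv2,numpy as np,m
d={n:snapshot(n) for n in('scene','top')}
q=[]
for n,z,k in(('scene',(110,100,140,105),4),('top',(290,180,100,75),4)):
    x,y,w,h=z;q.append(cv2.resize(d[n]['image'][y:y+h,x:x+w,::-1],(400,300),interpolation=3))
cv2.imwrite('pics/grn.png',np.hstack(q))
E
```

```text
t 8.15 tcp [ 0.5099 -0.3477  0.0811] rpy [-3.139e+00  1.000e-03  3.920e-01] F [-0.1 -0.3  0.3] w 0.0005 rows to go [-0.0015 -0.001   0.0582]
```

View pics/grn.png

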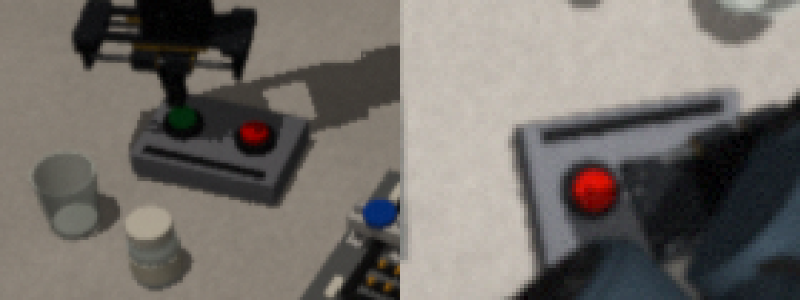

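The left half shows the fingertips at (178,100), straight above the green button at (183,120) and well clear of red at (255,133). Pressing.

```bash
python3 -m creep '-0.001 0 0.02 0 1;-0.001 0 0.035 0 1;-0.001 0 0.045 0 1;-0.001 0 0.051 0 1;-0.001 0 0.056 0 1'>/dev/null; python3 rem.py .509 -.3475 .052
python3 -m creep '0 0 0.002 0 1;0 0 0.002 0 1;0 0 0.002 0 1'>/dev/null; python3 rem.py .509 -.3475 .052
```

```text
t 8.75 tcp [ 0.5097 -0.35    0.056 ] rpy [-3.141 -0.     0.39 ] F [-5.   5.4 29.7] w 0.0004 rows to go [ 0.0006 -0.0051  0.0079]
t 9.05 tcp [ 0.5096 -0.35    0.0561] rpy [ 3.141 -0.     0.39 ] F [-2.8  4.5 21.1] w 0.0005 rows to go [ 0.0007 -0.0051  0.0083]
```

At 56 mm the force is already 21 to 30 N, which is higher than expected. I'll look before going on.

```bash
python3 - <<'E'
from workcell import snapshot,sensors
import cv2
s=sensors.sense();print(s['torque'],s['joints'],s['wrist_force'])
b=snapshot('scene')['image'][60:210,110:310]
cv2.imwrite('pics/g2.png',cv2.resize(b[:,:,::-1],(800,600),interpolation=3))
E
```

```text
[0.75325897 0.74791786 0.03411441] [-7.82241475e-01  7.36859179e-01  1.57248013e+00 -4.53061671e-05
  8.31438475e-01  3.98657944e-01] [-2.75968045  4.54319057 21.13344055]
```

View pics/g2.png

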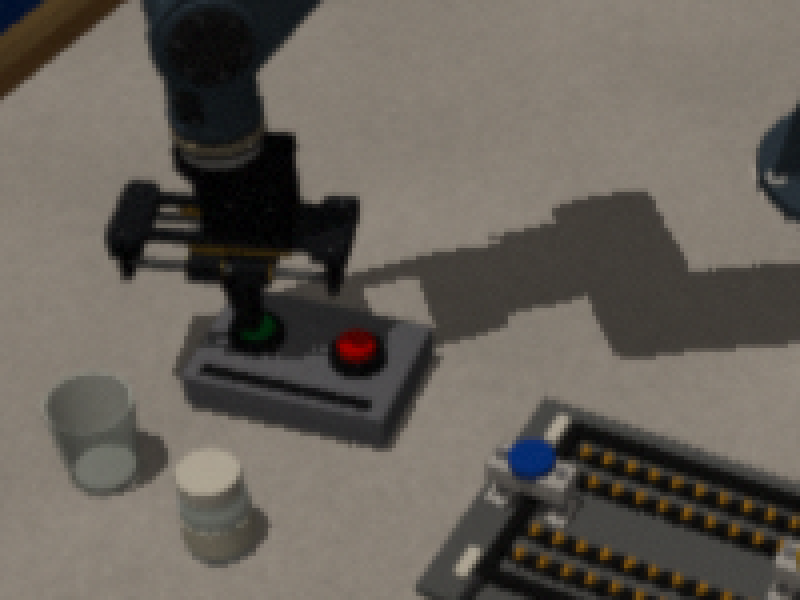

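The fingers look a little to the left (-y) of the button, possibly resting on the collar. I'll lift, recording z and force row by row, and check the projection.

```bash
f(){ grep -E 'tcp_pos|wrist_force' | tr '\n' ' '; echo; }
for i in 1 2 3 4 5 6; do python3 -m creep '0 0 -0.003 0 1' | f; done
python3 -m creep '0 0 -0.03 0 1;0 0 -0.03 0 1' | f
python3 - <<'E'
import pickle,cv2,numpy as np,m
c=pickle.load(open('snap.pkl','rb'))
for n,p in(('tcp',(.5096,-.350,.0561)),('green',(.5086,-.3475,.058)),('red',(.4908,-.2594,.058))):
    for k in('scene','top'):
        q=cv2.projectPoints(np.array([p]),cv2.Rodrigues(np.array(c[k]['R']))[0],np.array(c[k]['t']),c[k]['camera_matrix'],c[k]['D'])[0].ravel()
        print(n,k,q.round(1), ((q-[110,60])*4).round() if k=='scene' else '')
for k in(0,1):
    for n in('green','red'): print(n,k,m.blob(c[('scene','top')[k]],np.array(m.S[n][k])*.64,m.S[n][2]))
E
```

```text
tcp_pos: [0.5096, -0.3499, 0.0564] wrist_force: [-0.9, 1.6, 6.6] 
tcp_pos: [0.5096, -0.3498, 0.0568] wrist_force: [-0.5, 2.1, 4.5] 
tcp_pos: [0.5096, -0.3499, 0.0577] wrist_force: [-0.5, 1.1, 3.1] 
tcp_pos: [0.5096, -0.3499, 0.0588] wrist_force: [-0.5, 0.9, 3.9] 
tcp_pos: [0.5096, -0.3499, 0.06] wrist_force: [0.4, 0.9, 2.3] 
tcp_pos: [0.5096, -0.3499, 0.0614] wrist_force: [0.6, 0.0, 1.5] 
tcp_pos: [0.5106, -0.3512, 0.0782] wrist_force: [-0.3, -0.9, -0.5] 
tcp scene [171.9 140.2] [247. 321.]
tcp top [366.3 221.9] 
green scene [172.6 139.8] [250. 319.]
green top [365.7 222.2] 
red scene [197.9 145.3] [352. 341.]
red top [338.  227.2] 
green 0 (array([173.13043478, 139.69565217]), np.int64(46), np.int64(9), np.int64(6))
red 0 (array([198.50746269, 145.67164179]), np.int64(67), np.int64(10), np.int64(9))
green 1 (array([365.94565217, 221.97826087]), np.int64(92), np.int64(11), np.int64(11))
red 1 (array([338.09433962, 227.05660377]), np.int64(106), np.int64(11), np.int64(12))
```

On release the force fell from about 5 N at 56.8 mm to 1.5 N at 61.4 mm. That is the full spring stroke, so the button was fully in and the box simply reads about 4 mm higher here. I'll repeat once, better centred and gentler, to be sure.

```bash
f(){ grep -E 'tcp_pos|wrist_force' | tr '\n' ' '; echo; }
python3 rem.py .5088 -.3475 .064
python3 -m creep '-0.001 -0.005 0 0 1;-0.001 -0.005 0.015 0 1;-0.001 -0.005 0.025 0 1;-0.001 -0.005 0.025 0 1' | f
for i in 1 2 3 4 5; do python3 -m creep '0 0 0.003 0 1' | f; done
```

```text
t 9.9 tcp [ 0.5106 -0.3512  0.0782] rpy [ 3.138e+00 -1.000e-03  3.900e-01] F [-0.3 -0.9 -0.5] w 0.0005 rows to go [-0.0006 -0.0082  0.0284]
tcp_pos: [0.5075, -0.3472, 0.0627] wrist_force: [0.0, -0.1, -0.1] 
tcp_pos: [0.5078, -0.3476, 0.062] wrist_force: [-1.4, 0.4, 1.7] 
tcp_pos: [0.5079, -0.3476, 0.0609] wrist_force: [-0.2, 0.1, 2.4] 
tcp_pos: [0.5079, -0.3476, 0.0596] wrist_force: [-0.7, 1.6, 3.8] 
tcp_pos: [0.5079, -0.3476, 0.0582] wrist_force: [-0.8, 1.3, 3.5] 
tcp_pos: [0.5079, -0.3476, 0.0567] wrist_force: [-1.9, 1.5, 4.6]
```

```bash
f(){ grep -E 'clock|tcp_pos|wrist_force' | tr '\n' ' '; echo; }
python3 -m creep '0 0 0.003 0 1;0 0 0.003 0 1' | f
python3 -m creep '0 0 -0.03 0 1;0 0 -0.1 0 1;0 0 -0.2 0 1;0 0 -0.3 0 1;0 0 -0.3 0 1' | f
python3 -m creep '-0.3 0 0 0 1;-0.3 0 0 0 1;-0.3 0 0 0 1;-0.3 0 0 0 1;-0.3 0 0 0 1' | f
python3 -m creep '0 0 0 0 1;0 0 0 0 1;0 0 0 0 1' | f
python3 - <<'E'
from workcell import snapshot
import pickle,cv2,numpy as np,m
d={n:snapshot(n) for n in('scene','top')}
print(m.blob(d['scene'],np.array(m.S['green'][0])*.64,70),m.blob(d['scene'],np.array(m.S['red'][0])*.64,0))
cv2.imwrite('pics/end.png',cv2.resize(d['scene']['image'][110:300,80:430,::-1],(800,434),interpolation=3))
E
```

```text
clock: 11.0 tcp_pos: [0.5079, -0.3476, 0.0563] wrist_force: [-3.2, 3.9, 10.2] 
clock: 11.5 tcp_pos: [0.5126, -0.3518, 0.2136] wrist_force: [1.0, -0.2, 0.8] 
clock: 12.0 tcp_pos: [0.3687, -0.4056, 0.205] wrist_force: [-0.5, -1.2, -1.0] 
clock: 12.3 tcp_pos: [0.3706, -0.4042, 0.2049] wrist_force: [-0.7, 0.3, 0.6] 
(array([173.10638298, 139.76595745]), np.int64(47), np.int64(9), np.int64(7)) (array([198.5       , 145.73529412]), np.int64(68), np.int64(10), np.int64(9))
```

View pics/end.png

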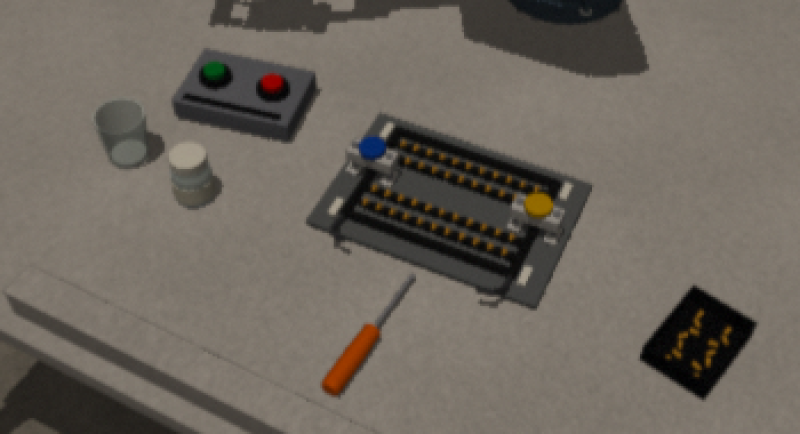

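The final picture shows both caps down, at (372,148) and (538,205). Both buttons are out, at (215,72) and (272,85). The rack, jar, cup, tray and screwdriver have not moved, and the arm is clear.

```bash
python3 -c "
from workcell import workorder
print(workorder.job_done())"
```

```text
the job is handed in; nothing more can be done
None
```

I pushed the blue clamp fully down, then the yellow one, then pressed the green button all the way in (twice, to be sure) and let it come back out; nothing else moved in the final picture, and the job is handed in with no verdict shown.

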